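# Slide the air valve box open and push the red valve shut

### The arm

A 6-joint arm with a two-finger parallel gripper is mounted at the origin on the work surface. World frame = base frame: x ahead of the robot, y to its left, z up, the work surface at z = 0. Lengths are in mm, angles in rad, forces in N, time in s.
With the tool pointing down it reaches from about 350 to 875 mm from the base axis. Payload 4.2 kg.
Tool frame: the origin (TCP) lies at the very end of the fingers, on their centre line; the grasp point (between the pads) lies arm.grip_point_offset behind it (arm.grip_point_offset is the distance from the TCP to the grasp point, in mm); z points along the fingers, y is the line along which they close (so a half turn about z gives the same grasp; the last joint's range is limited). The gripper opens to 85 mm and grips with 20 to 120 N. Pads are 22 mm wide; open, the fingers measure 114 mm over their backs; the gripper's body (76 mm by 85 mm) begins 54 mm behind the grasp point. The pads swing forward as they close: fully open they stand 13 mm farther back than shut.
Start: joints at [1.456, 0.385, 0.008, 0, -1.194, -0.259], TCP at [228.189, 581.832, 231.312] pointing down, gripper open.
Joint ranges: [-3.14, 3.14], [-1.21, 2.06], [-1.07, 1.41], [-3.16, 2.05], [-2.99, -0.16], [-3.1, 3.1]. Speed limits (rad/s): [2.79, 2.79, 3.14, 3.14, 3.14, 3.14].

### API

Orientations are given as a unit quaternion [x, y, z, w].
In Python, from bench import arm, cams, ticket gives the robot as it stands.
- The arm moves only by the tool servo_tool, never from a script. Its argument "commands" is a list that holds one entry, the list of rows, each a list of 7 numbers: the closure in counts, from 0 (fully open) to 255 (shut), then the shift along the tool's x, y, z in m, then the turn, a rotation vector about the tool's x, y, z in degrees. In form: [[[grip, x, y, z, ax, ay, az], ...]]. A call has 1 to 10 rows; each row shifts and turns the commanded pose from where the row before left it, along the tool's axes as they then stand; what a row does not reach is not made up. A row lasts 1/12 s, in which the tool goes at most 41.7 mm and 7.16 degrees, less where a joint would pass 70% of its speed; a pose out of reach is approached as far as the arm can. A call with a gripper value outside its range is refused whole. The fingers move at their own pace and stop on an object; the grip force is fixed at half the most. Time passes only in rows, so rows that do not move let the fingers close. It gives the time, the measured TCP pose, the force, the opening and the grip force at its end, in the units of the state.
- arm.read_state(): the state, without advancing time (a new reading comes with each control period).
- cams.get_image(name): name is "scene" or "side" or "wrist"; returns a dict with "frame" (400x640x3 uint8, blue, green, red), "K" (3x3 intrinsics, pixels), "T" (4x4, takes a point from camera to world coordinates). Camera axes: x right, y up, looking along -z (the intrinsics and any distortion apply to the point x, -y, -z); pixel columns grow to the right and rows downward; lengths in mm; the calibration is good to about 2 mm. A picture is of the moment at which its call begins. There is no depth.
- ticket.job_done(): hands the job in; it is judged then, once.
The state is a dict: "clock": time; "joints": joint angles; "joint_vel": joint speeds; "joint_efforts": joint torques, N m; "position": TCP position; "ee_rot": TCP orientation; "contact_force": force on the tool from outside, world axes, zero at the start; "wrist_torque": the same for the moment, N m; "gripper_width": finger opening in mm; "grasp_force": force on a finger pad.
Only numpy, scipy, OpenCV 4.12 (cv2) and the standard library are available. Lean on these libraries where they do the work, as an engineer would, in place of code of your own. Each camera call takes 0.05 s, during which the arm holds its last target. There are 200 camera calls.

### The job

Shut off the air line at the bench: push the loose cover of the green valve box away from the robot along its rails, all the way to the far stop, then push the red handle with the white band clockwise until it is fully shut, pointing across the box. Only push with the fingers: do not lift or tilt the cover, leave the black handle open, and leave everything else on the bench and in the tray where it is.

Things in the scene. Friction and masses are not known exactly. Their poses are not given: they have to be found in the camera images.
- valve_box: green air valve box fixed to the bench, 316 (x) x 292 (y) mm; origin at the centre of its underside, x axis away from the robot, y left, z up. Front part: open-topped bay with both valves. Rear part: closed deck, 52 mm high. Guide rails 66 mm high run along x on both sides, inner faces at y = -136 and 136 mm. A low front stop, 60 mm high, ends at x = -152 mm
- bay (a point): centre of the bay's floor, 6 mm above the bench. The bay is 138 (x) x 248 (y) mm inside, its walls 52 mm high; 73 mm nearer the robot than the box centre
- far_stop (a point): middle of the near face of the stop bar at the far end of the box (66 mm high), 148 mm beyond the box centre; the cover's far edge stops here
- tray (a point): centre of the inner floor of the blue parts tray on the box's right (-y) side: 200 (x) x 64 (y) mm outside, floor 30 mm and rim 46 mm above the bench; 178 mm right of the box centre
- cover: loose aluminium cover, 0.3 to 0.65 kg, 154 (x) x 267 (y) x 8 mm, lying on the box's walls (underside 52 mm above the bench) between the rails, 2.5 mm play each side; origin at the centre of its underside, axes as the box. At first it hides the bay, its centre 59 to 71 mm nearer the robot than the box centre; pushed along x to the far stop, 71 mm beyond it. Takes 2 to 8 N
- cover_ridge (a point): centre of the top of the yellow ridge fixed across the cover, to push against: 12 (x) x 120 (y) mm, 24 mm tall above the plate (top 84 mm above the bench), 30 mm nearer the robot than the cover's centre
- red_handle (a joint): turn of the marked valve handle (red with a white band), rad: 0 = open, handle pointing along the box's -x (to the robot); 1.571 = shut against its stop, pointing along the box's +y (left). Starts at 0 to 0.3. Turns clockwise seen from above, stays where it is left, takes about 2 to 3 N at 50 mm from the pivot
- red_pivot (a point): on the upright turning axis of the red handle, level with its bar's upper face (40 mm above the bench). The two valves' pivots stand 40 mm nearer the robot than the box centre, one at 66 mm to the right (-y), the other at 44 mm to the left (+y); which is which varies
- red_end (a point): free end of the red handle: centre of the end face of its bar, 70 mm from the pivot. The bar is 14 mm wide and 14 mm tall, from 26 to 40 mm above the bench
- black_handle (a joint): turn of the other, plain black handle, same shape and sense as the red one; starts open at 0 to 0.25 and is to stay open
- black_pivot (a point): as red_pivot, for the black handle
- black_end (a point): free end of the black handle, as red_end
- bottle: white push dispenser bottle, empty, 66 mm across, 191 mm tall, standing; origin at the centre of its base
- blue_grip: blue handlebar grip standing on its 48 mm flange, 115 mm tall; origin at the centre of its base
- foot_peg: aluminium foot peg lying flat, about 112 x 28 x 20 mm; origin at its underside near the middle, long axis x
- wrench: steel open-ended wrench lying flat on the bench; origin at its underside near the middle, long axis x
- axle_nut: chrome hexagonal axle nut, 24 mm across flats, 14 mm tall, lying in the blue parts tray of the box; origin at the centre of its underside
- core_tool: small steel T-shaped valve core tool, 68 mm long, 8 mm thick, lying in the blue parts tray of the box; origin at its underside, long axis x

How it is judged (in metres and radians):
On the way, in this order (a step that is already met when the one before it is completed fails the run):
1. the cover is pushed along its rails to the far stop while the red handle is still open (x of cover in the frame of valve_box above 0.056 m and value of joint red_handle below 0.6 rad), for 0.2 s.
2. the red handle is pushed shut (value of joint red_handle above 1.42 rad), for 0.2 s.
At the end, for the whole second after the job is handed in: The cover lies flat on its rails within 15 mm of the far stop, at rest; the red handle is turned at least 1.42 rad (stop at 1.571); the black handle is still below 0.45 rad; every other loose thing is within 20 mm of where it began (x of cover in the frame of valve_box above 0.056 m and z of cover in the frame of valve_box between 0.046 and 0.058 m and linear speed of cover below 0.02 m/s and value of joint red_handle above 1.42 rad and value of joint black_handle below 0.45 rad and distance of each of bottle, blue_grip, foot_peg, wrench, axle_nut, core_tool from where it was at the start of the episode below 0.02 m); the robot touches nothing.
It fails at once if the cover is lifted or tipped (z of cover in the frame of valve_box above 0.064 m or angle between cover's own z axis and vertical above 0.12 rad).
It fails at once if the black handle is turned towards shut (value of joint black_handle above 0.45 rad).
It fails at once if another thing is picked up, knocked over or pushed aside (distance of any of bottle, blue_grip, foot_peg, wrench, axle_nut, core_tool from where it was at the start of the episode above 0.02 m).
It also fails if it takes over 48 s, if anything falls off the work surface, if the arm or the gripper's body presses on something with over 40 N, if the wrist force passes 120 N, or if a joint passes its speed limit or range.

## Working session

There is one attempt and no reset: what is moved stays moved. The work goes in short steps, Python scripts to look and compute and a tool call to move; the robot and the scene stay as the last step left them, time stands still between calls to the robot, and variables do not carry over. Pictures are saved under pics/ and viewed, at most 10 in all, crops included, and the job is handed in when it is done.

Besides the shell and the picture viewer there is one more tool, called after "Call:" in YAML: its name, and indented under it one key for each argument. servo_tool: Moves the arm, as the interface text tells. Its arguments: {"type":"object","properties":{"commands":{"type":"array","items":{"type":"array","items":{"type":"array","items":{"type":"number"}}}}},"required":["commands"]}

```bash
mkdir -p pics; python3 - <<'E'
from bench import arm,cams
import cv2,json
s=arm.read_state();print({k:s[k] for k in("clock","position","ee_rot","gripper_width","contact_force")}, arm.grip_point_offset)
for n in("scene","side"):
    d=cams.get_image(n);cv2.imwrite(f"pics/{n}0.png",d["frame"]);print(n,d["K"],d["T"],[k for k in d])
E
```

```text
{'clock': 0.0, 'position': array([227.9860545 , 581.30639286, 230.21236664]), 'ee_rot': array([ 9.82566424e-01, -1.85908645e-01, -1.51148773e-04,  1.08451500e-03]), 'gripper_width': 85.28649816340584, 'contact_force': array([-0.38236055, -0.3673303 , -0.525921  ])} 18.700000000000003
scene [[443.82747673   0.         321.9098428 ]
 [  0.         443.82747673 195.86713974]
 [  0.           0.           1.        ]] [[ 8.60790699e-01 -3.29939840e-01  3.87529451e-01  1.12451172e+03]
 [ 5.08550019e-01  5.88093323e-01 -6.28906290e-01 -8.62975441e+02]
 [-2.04022421e-02  7.38434795e-01  6.74016174e-01  1.01415371e+03]
 [ 0.00000000e+00  0.00000000e+00  0.00000000e+00  1.00000000e+00]] ['frame', 'K', 'T']
side [[514.9111912    0.         317.65508242]
 [  0.         514.9111912  197.0551657 ]
 [  0.           0.           1.        ]] [[ 7.53644035e-01  3.39584641e-01 -5.62763663e-01 -1.01984653e+02]
 [-6.56820005e-01  3.56971658e-01 -6.64197799e-01 -8.47681378e+02]
 [-2.46606935e-02  8.70203141e-01  4.92075546e-01  7.13825425e+02]
 [ 0.00000000e+00  0.00000000e+00  0.00000000e+00  1.00000000e+00]] ['frame', 'K', 'T']
```

View pics/scene0.png

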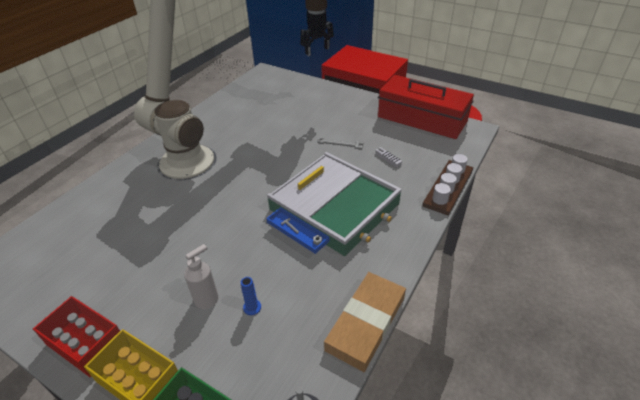

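View pics/side0.png

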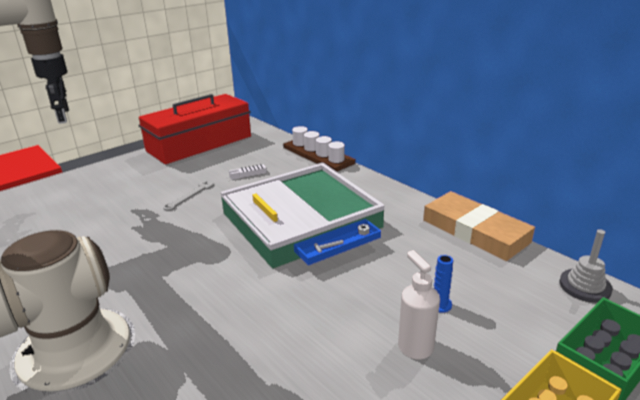

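The scene shows the box near (335,200), with the ridge at about (311,177). In the side view the box is near (300,215) and the ridge at (265,207). I'll enlarge both to read the corners.

```bash
python3 - <<'E'
import cv2,numpy as np
a=cv2.imread("pics/scene0.png")[145:255,260:410];b=cv2.imread("pics/side0.png")[155:270,215:390]
a=cv2.resize(a,None,fx=5,fy=5,interpolation=cv2.INTER_CUBIC)
b=cv2.resize(b,None,fx=4.5,fy=4.5,interpolation=cv2.INTER_CUBIC)
cv2.imwrite("pics/a.png",a);cv2.imwrite("pics/b.png",b)
E
```

```text
(no output)
```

View pics/a.png

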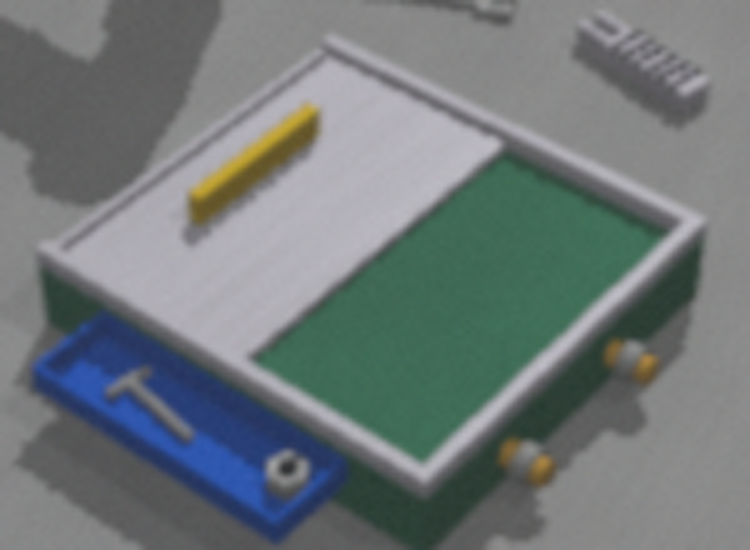

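View pics/b.png

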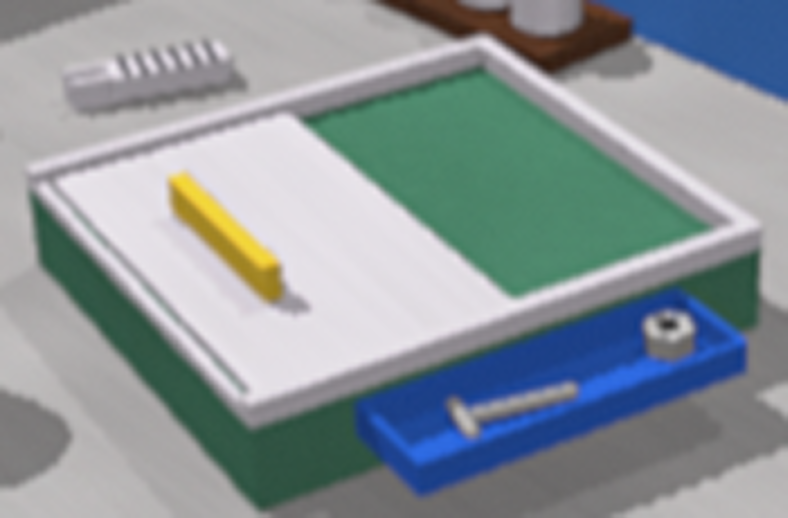

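The outer rail-top corners are clear in both crops. In the scene crop they are at (40,250), (328,38), (705,222) and (425,492). In the side crop they are at (250,422), (28,172), (483,37) and (762,235). The ridge top centre is at (254,153) and (224,222). Next I fit the box pose to these.

```bash
cat > h.py <<'E'
import numpy as np
from scipy.optimize import least_squares
from scipy.spatial.transform import Rotation as R
def proj(d,p):
    q=(np.asarray(p,float)-d["T"][:3,3])@d["T"][:3,:3]
    q=q*[1,-1,-1]; u=q@d["K"].T; return u[:,:2]/u[:,2:]
def onplane(d,uv,z):
    r=np.linalg.inv(d["K"])@[*uv,1]; r=d["T"][:3,:3]@(r*[1,-1,-1]); o=d["T"][:3,3]
    return o+r*(z-o[2])/r[2]
def box2w(b,p):
    c,s=np.cos(b[2]),np.sin(b[2]); p=np.asarray(p,float)
    return np.c_[b[0]+c*p[:,0]-s*p[:,1], b[1]+s*p[:,0]+c*p[:,1], p[:,2]]
def w2box(b,p):
    c,s=np.cos(b[2]),np.sin(b[2]); x,y=p[0]-b[0],p[1]-b[1]
    return np.array([c*x+s*y,-s*x+c*y,p[2]])
E
python3 - <<'E'
from h import *
from bench import cams
S,D=cams.get_image("scene"),cams.get_image("side")
P=[[-158,-146,66],[-158,146,66],[158,146,66],[158,-146,66]]
a=np.array([[40,250],[328,38],[705,222],[425,492]])/5+[260,145]
b=np.array([[250,422],[28,172],[483,37],[762,235]])/4.5+[215,155]
f=lambda q:np.r_[proj(S,box2w(q,P))-a,proj(D,box2w(q,P))-b].ravel()
r=least_squares(f,[600,0,0]);print(r.x,np.round(f(r.x).reshape(-1,2),1))
np.save("box.npy",r.x)
print(w2box(r.x,onplane(S,np.array([254,153])/5+[260,145],84)),w2box(r.x,onplane(D,np.array([224,222])/4.5+[215,155],84)))
E
```

```text
[ 6.02836053e+02  5.23398160e+01 -1.70467100e-01] [[-2.3  0.6]
 [-0.9 -0.1]
 [-0.8  0.4]
 [-1.3 -0.5]
 [ 0.3 -3.5]
 [-0.5 -1.2]
 [ 0.5 -0.7]
 [ 0.8 -2.3]]
[-96.90754471   3.16390831  84.        ] [-102.23494442   -5.54143973   84.        ]
```

```bash
cat >> h.py <<'E'
def tcp():
    from bench import arm
    s=arm.read_state();b=np.load("box.npy")
    Rm=R.from_quat(s["ee_rot"]).as_matrix()
    print("t",round(s["clock"],2),"box",np.round(w2box(b,s["position"]),1),"yaw err deg",np.round(np.degrees(np.arctan2(Rm[1,0],Rm[0,0])-b[2]),2),"tilt",np.round(Rm[:,2],3),"F",np.round(s["contact_force"],1),s["gripper_width"])
E
python3 -c "
from h import *
tcp();print(box2w(np.load('box.npy'),[[-140,0,0]]))"
```

```text
t 0.2 box [-459.1  457.9  230.6] yaw err deg -11.66 tilt [-0.    -0.001 -1.   ] F [ 0.2 -0.5  0.4] 85.58745307745662
[[464.86526409  76.08979368   0.        ]]
```

Call:
servo_tool:
  commands:
    - [[255,0,0,0,0,0,-5.83],[255,0,0,0,0,0,-5.83],[255,0.0228,0.0327,0,0,0,0],[255,0.0228,0.0327,0,0,0,0],[255,0.0228,0.0327,0,0,0,0],[255,0.0228,0.0327,0,0,0,0],[255,0.0228,0.0327,0,0,0,0],[255,0.0228,0.0327,0,0,0,0],[255,0.0228,0.0327,0,0,0,0],[255,0.0228,0.0327,0,0,0,0]]

```text
clock: 1.03
position: [363.9, 291.2, 231.4]
ee_rot: [0.996, -0.085, 0.0, -0.0]
contact_force: [1.0, 0.8, -0.2]
gripper_width: 0.0
grasp_force: 0.0
```

Call:
servo_tool:
  commands:
    - [[255,0.0228,0.0327,0,0,0,0],[255,0.0228,0.0327,0,0,0,0],[255,0.0228,0.0327,0,0,0,0],[255,0.0228,0.0327,0,0,0,0],[255,0.0228,0.0327,0.01,0,0,0],[255,0.0228,0.0327,0.02,0,0,0],[255,0,0,0.03,0,0,0],[255,0,0,0.02,0,0,0],[255,0,0,0,0,0,0]]

```text
clock: 1.78
position: [461.2, 76.7, 148.6]
ee_rot: [0.996, -0.087, -0.004, 0.002]
contact_force: [-0.8, -0.3, -0.1]
gripper_width: -0.0
grasp_force: 0.0
```

```bash
python3 - <<'E'
from h import *
from bench import cams
import cv2
tcp()
S=cams.get_image("side");W=cams.get_image("wrist")
a=cv2.resize(S["frame"][120:300,190:400],None,fx=3,fy=3,interpolation=cv2.INTER_CUBIC)
cv2.imwrite("pics/c.png",a);cv2.imwrite("pics/w.png",W["frame"]);print(W["T"])
E
```

```text
t 1.78 box [-143.7   -0.   148.6] yaw err deg -0.18 tilt [-0.009 -0.003 -1.   ] F [-0.8 -0.3 -0.1] -0.024371744877950845
[[-1.70008771e-01  9.46759295e-01  2.73393225e-01  5.32114992e+02]
 [-9.85429450e-01 -1.64763407e-01 -4.22115883e-02  6.60537861e+01]
 [ 5.08098565e-03 -2.76586076e-01  9.60975716e-01  2.93069001e+02]
 [ 0.00000000e+00  0.00000000e+00  0.00000000e+00  1.00000000e+00]]
```

View pics/w.png

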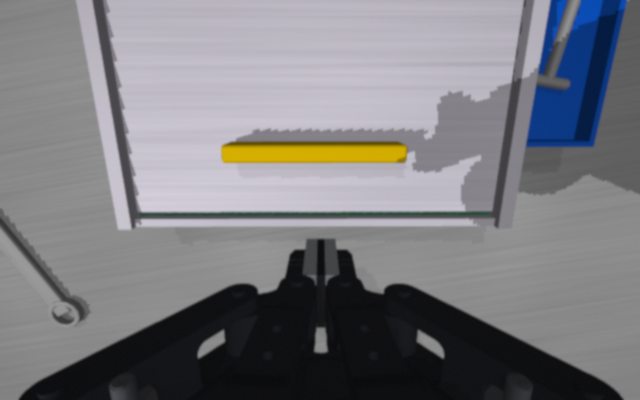

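The wrist view shows the ridge's top face spanning columns 222–407 around row 147. The box's near corners are at (119,229) and (510,227). The fingers are centred in front of the ridge.

```bash
python3 - <<'E'
from h import *
from bench import cams
b=np.load("box.npy");W=cams.get_image("wrist")
for n,uv,z in(("ridgetop",(314,146),84),("nearL -158,146",(119,229),66),("nearR",(510,227),66)):print(n,w2box(b,onplane(W,uv,z)))
E
```

```text
ridgetop [-96.13736719   5.99554901  84.        ]
nearL -158,146 [-159.89017408  152.01267398   66.        ]
nearR [-158.32682188 -139.93454489   66.        ]
```

```bash
python3 - <<'E'
from h import *
b=np.load("box.npy");b[:2]=box2w(b,[[0,5.5,0]])[0,:2];np.save("box.npy",b);tcp()
E
```

```text
t 1.93 box [-140.5   -2.2  153.7] yaw err deg 0.07 tilt [ 0.002  0.    -1.   ] F [-0.7 -0.1  0.5] 0.4076738247614278
```

Call:
servo_tool:
  commands:
    - [[255,0,-0.005,0.03,0,0,0],[255,0,0,0.03,0,0,0],[255,0,0,0.014,0,0,0],[255,0,0,0.006,0,0,0],[255,0,0,0,0,0,0],[255,0,0,0,0,0,0]]

```text
clock: 2.43
position: [466.2, 84.8, 74.1]
ee_rot: [0.996, -0.084, 0.001, -0.001]
contact_force: [-0.6, -0.7, -0.1]
gripper_width: 0.3
grasp_force: 0.0
```

```bash
python3 -c "
from h import *
tcp()"
```

```text
t 2.43 box [-140.2    3.3   74.1] yaw err deg 0.09 tilt [ 0.003  0.001 -1.   ] F [-0.6 -0.7 -0.1] 0.33789545721470043
```

Call:
servo_tool:
  commands:
    - [[255,0,0.003,0.006,0,0,0],[255,0.01,0,0,0,0,0],[255,0.012,0,0,0,0,0],[255,0.012,0,0,0,0,0],[255,0.012,0,0,0,0,0],[255,0.012,0,0,0,0,0],[255,0.012,0,0,0,0,0],[255,0.012,0,0,0,0,0],[255,0.012,0,0,0,0,0],[255,0.012,0,0,0,0,0]]

```text
clock: 3.27
position: [568.3, 62.2, 67.3]
ee_rot: [0.996, -0.085, -0.002, 0.0]
contact_force: [-4.8, 2.4, 4.8]
gripper_width: 0.2
grasp_force: 2.7
```

Call:
servo_tool:
  commands:
    - [[255,0.012,0,0,0,0,0],[255,0.012,0,0,0,0,0],[255,0.01,0,0,0,0,0],[255,0.008,0,0,0,0,0],[255,0,0,0,0,0,0]]

```text
clock: 3.68
position: [612.0, 55.3, 67.1]
ee_rot: [0.996, -0.085, 0.001, -0.0]
contact_force: [0.4, -0.0, -1.0]
gripper_width: 0.0
grasp_force: 0.0
```

```bash
python3 -c "
from h import *
tcp()"
```

```text
t 3.68 box [ 8.6 -1.  67.1] yaw err deg -0.03 tilt [ 0.002  0.    -1.   ] F [ 0.4 -0.  -1. ] 0.021326668330963423
```

Call:
servo_tool:
  commands:
    - [[255,0.004,0,0,0,0,0],[255,0.004,0,0,0,0,0],[255,0.004,0,0,0,0,0],[255,0.003,0,0,0,0,0]]

```text
clock: 4.02
position: [624.3, 53.1, 66.7]
ee_rot: [0.996, -0.085, -0.001, 0.0]
contact_force: [-14.5, 4.8, 8.3]
gripper_width: -0.1
grasp_force: 7.6
```

Call:
servo_tool:
  commands:
    - [[255,0.003,0,0,0,0,0],[255,0.003,0,0,0,0,0]]

```text
clock: 4.18
position: [624.2, 52.9, 66.6]
ee_rot: [0.996, -0.086, -0.008, 0.001]
contact_force: [-26.6, 11.5, 20.6]
gripper_width: -0.2
grasp_force: 14.3
```

```bash
python3 -c "
from h import *
tcp()"
```

```text
t 4.18 box [21.  -1.3 66.6] yaw err deg -0.05 tilt [-0.015 -0.    -1.   ] F [-26.6  11.5  20.6] -0.17122735924609345
```

The cover has met the stop. I'll back off, lift, and look into the bay.

Call:
servo_tool:
  commands:
    - [[255,-0.01,0,0,0,0,0],[255,-0.03,0,0,0,0,0],[255,-0.03,0,-0.02,0,0,0],[255,-0.03,0,-0.03,0,0,0],[255,-0.03,0,-0.03,0,0,0],[255,-0.02,0,-0.03,0,0,0],[255,-0.02,0,0,0,0,0],[255,0,0,0,0,0,0],[255,0,0,0,0,0,0]]

```text
clock: 4.93
position: [465.0, 81.5, 176.6]
ee_rot: [0.996, -0.084, 0.002, -0.001]
contact_force: [1.2, 0.6, -0.0]
gripper_width: 0.2
grasp_force: 0.0
```

```bash
python3 - <<'E'
from h import *
from bench import cams
import cv2
tcp()
W=cams.get_image("wrist")
cv2.imwrite("pics/w2.png",W["frame"])
E
```

```text
t 4.93 box [-140.8   -0.2  176.6] yaw err deg 0.09 tilt [ 0.004  0.002 -1.   ] F [ 1.2  0.6 -0. ] 0.20312802026311516
```

View pics/w2.png

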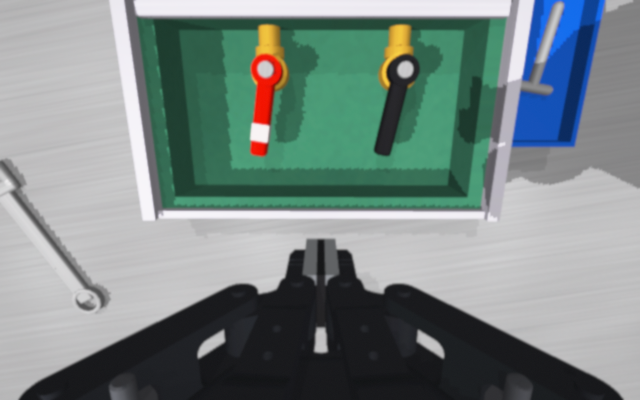

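The red handle is the left one, with its pivot at (265,69) and end at (259,154). The black handle's pivot is at (405,69) and its end at (383,154). The cover's near edge is at row 16.

```bash
python3 - <<'E'
from h import *
from bench import cams
b=np.load("box.npy");W=cams.get_image("wrist")
for n,uv,z in(("redpiv",(265,69),42),("redend",(259,154),40),("blkpiv",(405,69),42),("blkend",(383,154),40),("coveredge",(320,16),60),("nearL",(147,219),66),("nearR",(501,219),66)):print(n,w2box(b,onplane(W,uv,z)))
tcp()
E
```

```text
redpiv [-42.31548766  43.01900543  42.        ]
redend [-109.73793856   51.44362861   40.        ]
blkpiv [-42.14880527 -67.53986664  42.        ]
blkend [-109.59390091  -54.11723105   40.        ]
coveredge [-8.99542415 -0.38608037 60.        ]
nearL [-159.2644972   140.50855358   66.        ]
nearR [-158.90625601 -148.23466794   66.        ]
t 5.03 box [-140.3   -0.5  175.4] yaw err deg 0.02 tilt [ 0.001  0.    -1.   ] F [ 0.1  0.  -0.9] -0.16942614754744056
```

Call:
servo_tool:
  commands:
    - [[255,0.037,-0.0105,0,0,0,0],[255,0,0,0.035,0,0,0],[255,0,0,0.035,0,0,0],[255,0,0,0.03,0,0,0],[255,0,0,0.02,0,0,0],[255,0,0,0.015,0,0,0],[255,0,0,0.01,0,0,0],[255,0,0,0.004,0,0,0],[255,0,0,0,0,0,0],[255,0,0,0,0,0,0]]

```text
clock: 5.87
position: [503.6, 85.1, 26.8]
ee_rot: [0.996, -0.085, 0.0, -0.0]
contact_force: [-0.2, 1.1, 0.7]
gripper_width: -0.1
grasp_force: 0.0
```

```bash
python3 - <<'E'
from h import *
from bench import cams
import cv2
tcp()
W=cams.get_image("wrist")
cv2.imwrite("pics/w3.png",W["frame"])
E
```

```text
t 5.87 box [-103.4    9.9   26.8] yaw err deg 0.01 tilt [ 0.001  0.    -1.   ] F [-0.2  1.1  0.7] -0.05511088958882508
```

View pics/w3.png

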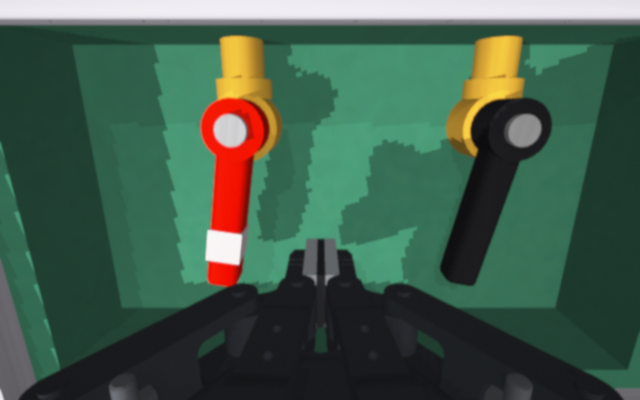

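The finger is inside the bay at (320,255). Red is to its left with a clear gap, and black is well clear to the right.

Call:
servo_tool:
  commands:
    - [[255,0,-0.01,0,0,0,0],[255,0,-0.01,0,0,0,0],[255,0.001,-0.01,0,0,0,0],[255,0.002,-0.01,0,0,0,0],[255,0.004,-0.01,0,0,0,0],[255,0.006,-0.01,0,0,0,0],[255,0.007,-0.007,0,0,0,0],[255,0.008,-0.005,0,0,0,0],[255,0,0,0,0,0,0]]

```text
clock: 6.67
position: [544.6, 152.6, 26.3]
ee_rot: [0.996, -0.085, 0.001, -0.001]
contact_force: [0.4, -0.3, -0.2]
gripper_width: -0.1
grasp_force: 0.0
```

```bash
python3 - <<'E'
from h import *
from bench import cams
import cv2
tcp()
W=cams.get_image("wrist")
cv2.imwrite("pics/w4.png",W["frame"])
E
```

```text
t 6.67 box [-74.4  83.4  26.3] yaw err deg 0.04 tilt [ 0.002  0.001 -1.   ] F [ 0.4 -0.3 -0.2] -0.1338778284589423
```

View pics/w4.png

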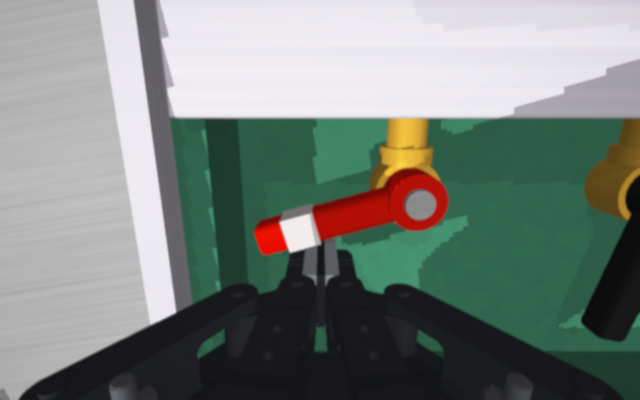

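The red handle is at about 1.3 rad with the finger behind its white band at (322,250). I'll keep pushing it away from the robot.

Call:
servo_tool:
  commands:
    - [[255,0.005,0,0,0,0,0],[255,0.005,0,0,0,0,0],[255,0.004,0,0,0,0,0],[255,0.003,0,0,0,0,0],[255,0,0,0,0,0,0]]

```text
clock: 7.13
position: [557.8, 149.0, 26.5]
ee_rot: [0.996, -0.086, -0.002, -0.0]
contact_force: [-9.3, 6.5, 3.2]
gripper_width: 0.5
grasp_force: 5.0
```

Call:
servo_tool:
  commands:
    - [[255,0.003,0,0,0,0,0],[255,0,0,0,0,0,0]]

```text
clock: 7.3
position: [558.0, 148.8, 26.4]
ee_rot: [0.996, -0.086, -0.004, 0.0]
contact_force: [-16.4, 11.3, 8.4]
gripper_width: -0.3
grasp_force: 9.3
```

It's on the stop: the force rises with no further motion. I'll back off, lift and check.

Call:
servo_tool:
  commands:
    - [[255,-0.01,0.002,0,0,0,0],[255,-0.015,0.01,0,0,0,0],[255,0,0,-0.03,0,0,0],[255,0,0,-0.035,0,0,0],[255,0,0,-0.035,0,0,0],[255,-0.02,0.02,-0.03,0,0,0],[255,-0.02,0.02,-0.03,0,0,0],[255,0,0,0,0,0,0],[255,0,0,0,0,0,0]]

```text
clock: 8.05
position: [490.5, 107.2, 189.6]
ee_rot: [0.996, -0.085, 0.003, -0.002]
contact_force: [-0.1, 0.6, -0.9]
gripper_width: -0.1
grasp_force: 0.0
```

```bash
python3 - <<'E'
from h import *
from bench import cams
import cv2
tcp()
W=cams.get_image("wrist");b=np.load("box.npy")
S=cams.get_image("side")
cv2.imwrite("pics/w5.png",np.hstack([cv2.resize(W["frame"],(480,300)),cv2.resize(S["frame"][130:290,200:370],(319,300))]))
E
```

```text
t 8.05 box [-120.    29.6  189.6] yaw err deg -0.03 tilt [ 0.007  0.003 -1.   ] F [-0.1  0.6 -0.9] -0.07256469700365241
```

View pics/w5.png

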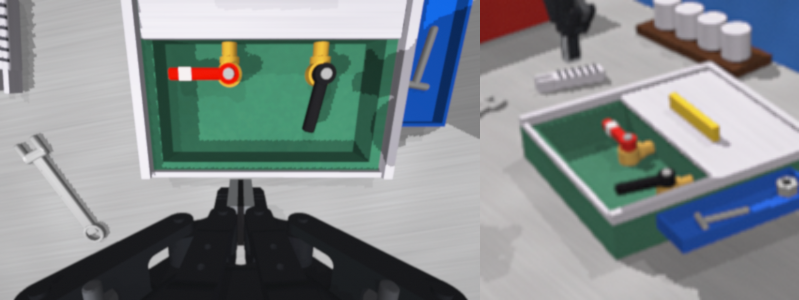

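The red handle points straight across the box, from (230,73) to (170,73), and black is still open. The cover sits at the far stop, flat between its rails.

```bash
python3 -c "
from bench import ticket
print(ticket.job_done())"
```

```text
the job is handed in; nothing more can be done
None
```

The job is handed in with no verdict shown; by my last check the cover is at the far stop, the red handle fully shut, the black handle still open, and the arm clear of everything.

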